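Nudge the drilled guide plate onto the jig bed's two locating pins

TASK

The aluminium guide plate lies on the jig bed a little short of its place, tilted up on the two locating pins. Without gripping or lifting it, nudge it gently sideways with the fingertips until both its holes drop over the two pins and it lies flat on the bed. Leave everything else where it is and take the hand away.

Things in the scene. Friction and masses are not known exactly. Their poses are not given: they have to be found in the camera images.
- bed: fixed dark steel jig bed with green sides on the table, 260 (x) x 340 (y) x 20 mm high. Origin: centre of its underside, at table height; z up, so its working top is 20 mm above the origin. The plate is home when its origin is right above the bed's origin, on the bed's top, axes parallel
- pin_left (a point): foot of the left steel locating pin on the bed's top, at (20, 65, 20) mm in the bed's frame. Thin bright lines scribed across the bed (one along y, two along x) cross at the pins. Both pins are upright, fixed, 12 mm in diameter, with a round (half-ball) top that ends 10 mm above the bed's top
- pin_right (a point): foot of the right locating pin, the same kind, at (20, -65, 20) mm in the bed's frame
- plate: loose aluminium plate, 120 (x) x 190 (y) x 8 mm, 0.35 to 0.65 kg, with two 16 mm round through holes, otherwise plain. Origin: centre of underside (centre of mass above it), z up. It starts 12 to 32 mm short of home on the bed's -x (robot) side, up to 14 mm sideways, turned up to 0.15 rad, far part on the pin tips, near edge on the bed, tilted about 0.1 rad. Home, it lies on the bed
- hole_left (a point): centre of the left hole at the plate's underside, (20, 65, 0) mm in the plate's frame; belongs over pin_left
- hole_right (a point): centre of the right hole at the plate's underside, (20, -65, 0) mm in the plate's frame; belongs over pin_right
- roller: steel roller wheel with hub, 38 mm across, 34 mm tall, standing on the bed near a far corner; origin: centre of underside. Bystander
- rivet_jar: small glass jar with steel cap, 40 mm across, 50 mm tall, standing on the bed near the other far corner; origin: centre of underside. Bystander
- clothes_peg: wooden clothes peg, 75 x 13 x 14 mm, lying on the bed near its near left corner; origin: centre of underside, x along it. Bystander
- screwdriver: screwdriver with orange handle, 200 mm long, lying on the table right of the bed; Bystander
- disc: white flat disc, 80 mm across, 8 mm thick, on the table left of the bed; origin: centre of underside. Bystander
- bobbin: wooden bobbin, 50 mm across and 50 mm tall, standing on the table left of the bed; origin: centre of underside. Bystander
- trim_block: wooden block 50 x 35 x 30 mm on the table beyond the bed; origin: centre of underside. Bystander
Things that resemble listed ones, but are neither listed nor needed, are in the scene too. Of the things like the plate, leave any that is black or purple; of the rest the larger one is meant.

How it is judged:
At the end, for the whole second after the job is handed in: Both holes are over their pins (hole centres within 4 mm of the pin axes, hole undersides within 2.5 mm of the bed's top), the plate lies flat within 0.03 rad and is at rest (horizontal distance between hole_left and pin_left below 0.004 m and horizontal distance between hole_right and pin_right below 0.004 m and z of each of hole_left, hole_right in the frame of bed below 0.0225 m and angle between plate's own z axis and vertical below 0.03 rad and linear speed of plate below 0.01 m/s); the robot touches nothing.
It fails at once if the plate is lifted: its origin more than 22 mm above the bed's top (z of plate in the frame of bed above 0.042 m).
It fails at once if the plate is tipped up by more than 0.3 rad (angle between plate's own z axis and vertical above 0.3 rad).
It fails at once if the plate is pushed or squeezed hard, with more than 60 N (contact force between the fingers and plate above 60 N).
It fails at once if something else on the bed or table is moved more than 15 mm (distance of any of roller, rivet_jar, clothes_peg, screwdriver, disc, bobbin, trim_block from where it was at the start of the episode above 0.015 m).
It also fails if it takes over 72 s, if anything falls off the work surface, if the arm or the gripper's body presses on something with over 40 N, if the wrist force passes 120 N, or if a joint passes its speed limit or range.

ROBOT

A 6-joint arm with a two-finger parallel gripper is mounted at the origin on the work surface. World frame = base frame: x ahead of the robot, y to its left, z up, the work surface at z = 0. Lengths are in m, angles in rad, forces in N, time in s.
With the tool pointing down it reaches from about 0.25 to 0.8 m from the base axis. Payload 3.9 kg.
Tool frame: the origin (TCP) lies at the very end of the fingers, on their centre line; the grasp point (between the pads) lies 19 mm behind it (robot.tcp_to_grasp is the distance from the TCP to the grasp point, in m); z points along the fingers, y is the direction in which the jaws open and shut (so a half turn about z gives the same grasp; the last joint's range is limited). The gripper opens to 85 mm and grips with 20 to 120 N. Pads are 22 mm wide; open, the fingers measure 114 mm over their backs; the gripper's body (76 mm by 85 mm) begins 54 mm behind the grasp point. The pads swing forward as they close: fully open they stand 13 mm farther back than shut.
Start: joints at [1.216, 0.26, -0.138, 1.173, 0, 1.571], TCP at [0.182, 0.492, 0.204] pointing down, gripper open.
Joint ranges: [-2.78, 2.78], [-0.83, 1.72], [-1.28, 1.37], [-1.9, 2.12], [-1.57, 1.48], [-3.14, 3.14]. Speed limits (rad/s): [2.57, 2.57, 3.14, 3.14, 3.14, 3.14].

INTERFACE

Orientations are given as a rotation vector (axis times angle).
In Python, from plant import robot gives the robot as it stands.
- The arm moves only by the shell command python3 -m jog 'ROWS' [FORCE]. ROWS is JSON, a list of rows, each an object with "xyz": the shift along the tool's x, y, z in units of 0.08 m (1.0 is 0.08 m), a list of three; "rot": the turn, a rotation vector about the tool's x, y, z in units of 180 degrees (1.0 is 180 degrees), a list of three; "grip": the closure, from 0 (fully open) to 1 (shut). A call has 1 to 12 rows; each row is the pose to reach, as a shift and turn from the pose measured when the call began, along the tool's axes at that moment, turning the shorter way round; what a row does not reach only later rows make up. A row lasts 1/12 s, in which the tool goes at most 41.7 mm and 7.16 degrees, less where a joint would pass 70% of its speed; a pose out of reach is approached as far as the arm can. A call with a number of a shift or a turn outside -1 to 1 is refused whole. A call with a gripper value outside its range is refused whole. The fingers move at their own pace and stop on an object; FORCE is the grip in N (left out, the last holds). Time passes only in rows, so rows that repeat a pose let the fingers close. It gives the time, the measured TCP pose, the force and the opening at its end, in the units of the state.
- robot.observe(): the state, without advancing time (a new reading comes with each control period).
- robot.snapshot(name): name is "scene" or "top" or "wrist"; returns the picture (384x512x3 uint8, blue, green, red); there is no depth.
- robot.camera_params(name): a dict with "fx", "fy", "cx", "cy" (pixels), "rvec" (rotation vector, rad) and "tvec" (3), from world to camera coordinates, as OpenCV has them; the wrist camera has in their place "mount" (4x4, takes a point from camera to tool coordinates, whose origin is the TCP and whose axes are the flange's). Camera axes: x right, y down, z forward; pixel columns grow to the right and rows downward; lengths in m; the calibration is good to about 2 mm. A picture is of the moment at which its call begins: read the wrist's pose just before it. camera_params takes no time and is no camera call.
- robot.finish_job(): hands the job in, once; it reports no verdict.
The state is a dict: "time_s": time; "qpos": joint angles; "joint_vel": joint speeds; "joint_torque": joint torques, N m; "ee_pos": TCP position; "tool_rot": TCP orientation; "wrist_force": force on the tool from outside, world axes, zero at the start; "moment": the same for the moment, N m; "width": opening from 0.0 (shut) to 1.0 (fully open).
Only numpy, scipy, OpenCV 4.12 (cv2) and the standard library are available. Lean on these libraries where they do the work, as an engineer would, in place of code of your own. Each camera call takes 0.05 s, during which the arm holds its last target.

## Working session

There is one attempt and no reset: what is moved stays moved. The work goes in short steps, Python scripts to look and compute and a shell command to move; the robot and the scene stay as the last step left them, time stands still between calls to the robot, and variables do not carry over. Pictures are saved under pics/ and viewed, and the job is handed in when it is done.

```bash
ls; mkdir -p pics
python3 - <<'E'
from plant import robot
import cv2
for n in ("scene","top","wrist"):
    cv2.imwrite(f"pics/{n}0.png",robot.snapshot(n)); print(n,robot.camera_params(n))
print(robot.observe())
E
```

```text
pics
scene {'fx': 443.24136325442913, 'fy': 443.24136325442913, 'cx': 254.39188268665254, 'cy': 195.58283047592738, 'rvec': array([ 1.47256591,  2.37002675, -0.6468482 ]), 'tvec': array([ 0.21263172, -0.35971653,  1.42295714])}
top {'fx': 463.58629692371665, 'fy': 463.58629692371665, 'cx': 249.07979418899401, 'cy': 190.45818141468783, 'rvec': array([ 2.17300484, -2.20232702,  0.03320731]), 'tvec': array([0.02654626, 0.48014152, 1.34194452])}
wrist {'fx': 323.9997432804442, 'fy': 323.9997432804442, 'cx': 255.84001077573944, 'cy': 189.11242766179663, 'mount': array([[-6.29250543e-04, -9.59595238e-01, -2.81383337e-01,
         7.23899170e-02],
       [ 9.99999526e-01, -3.94845001e-04, -8.89743025e-04,
        -1.31451934e-03],
       [ 7.42690366e-04, -2.81383764e-01,  9.59595032e-01,
        -1.69761870e-01],
       [ 0.00000000e+00,  0.00000000e+00,  0.00000000e+00,
         1.00000000e+00]])}
{'time_s': 0.15, 'qpos': array([ 1.21598601e+00,  2.60548032e-01, -1.39083586e-01,  1.17267236e+00,
       -4.01822240e-05,  1.57078983e+00]), 'joint_vel': array([-2.96653614e-04, -2.46488851e-03,  5.32185368e-03, -1.59080172e-05,
       -9.21592207e-04,  6.91387290e-04]), 'joint_torque': array([-1.23165781e-03, -4.06007802e+01,  2.54166520e+01,  1.26865483e-02,
       -2.02599222e-04,  7.47074125e-06]), 'ee_pos': array([0.18221087, 0.49177109, 0.20344421]), 'tool_rot': array([-5.54365660e-01, -3.09206314e+00,  2.34201045e-03]), 'wrist_force': array([0.00195226, 0.41182228, 0.21111598]), 'moment': array([-0.00750977, -0.01643678, -0.03402669]), 'width': 1.0020896395634}
```

View pics/top0.png

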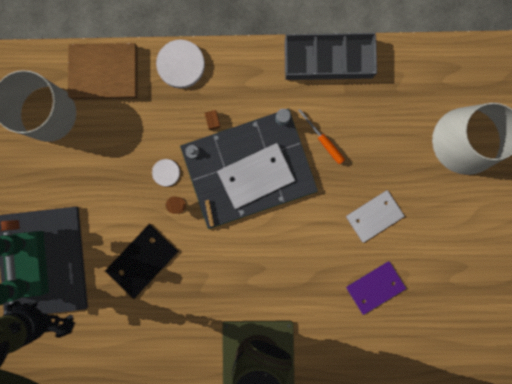

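View pics/scene0.png

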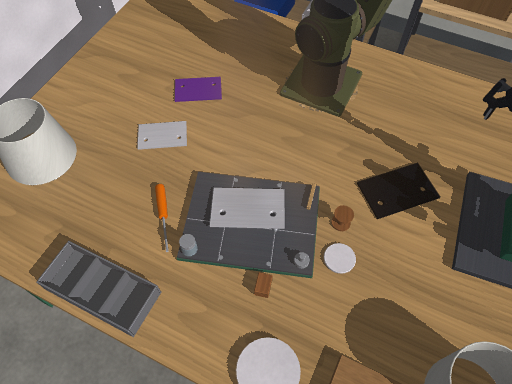

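The plate candidates in the top view are the silver one on the bed (257,176), a smaller silver one (375,215), a black one (142,260) and a purple one (377,287). Black and purple are ruled out. The larger of the two silver ones, tilted on the bed, fits the description. I'll confirm in an enlarged crop.

Run:
```python
import cv2
t=cv2.imread("pics/top0.png")[95:240,170:330]; cv2.imwrite("pics/topc.png",cv2.resize(t,None,fx=5,fy=4.1,interpolation=2) if 0 else cv2.resize(t,None,fx=4,fy=4,interpolation=2))
t=cv2.imread("pics/scene0.png")[160:285,170:330]; cv2.imwrite("pics/scenec.png",cv2.resize(t,None,fx=4,fy=4,interpolation=2))
```

```text
(no output)
```

View pics/topc.png

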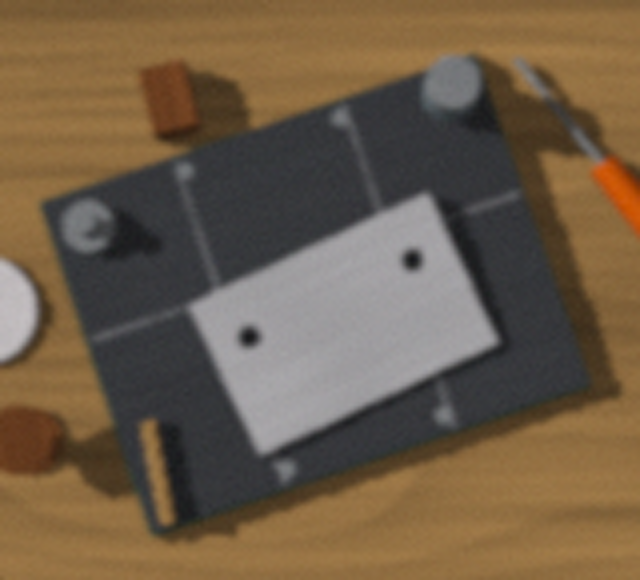

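View pics/scenec.png

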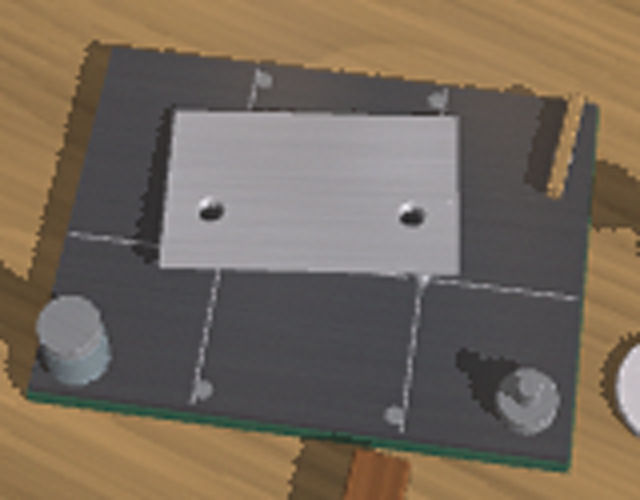

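Both crops show it: the larger silver plate sits on the bed, tilted, with holes at (248,337) and (412,260) in the top crop. Next I'll fit the bed and plate poses from both views.

```bash
cat > fit.py <<'E'
import numpy as np, cv2
from scipy.optimize import least_squares
from scipy.spatial.transform import Rotation as R
from plant import robot
P={n:robot.camera_params(n) for n in("scene","top")}
def proj(n,X):
    p=P[n];K=np.array([[p["fx"],0,p["cx"]],[0,p["fy"],p["cy"]],[0,0,1]])
    return cv2.projectPoints(np.asarray(X,float).reshape(-1,1,3),p["rvec"],p["tvec"],K,None)[0][:,0]
def T2(b,X): # bed frame->world, b=x,y,yaw
    return R.from_euler('z',b[2]).apply(X)+[b[0],b[1],0]
def uncrop(pts,off,s=4): return (np.array(pts,float)+.5)/s-.5+np.array(off)
def platepts(q): # x,y,yaw,tilt(far up),of near-edge-bottom on bed (bed z) ; x,y of plate origin
    r=R.from_euler('z',q[2])*R.from_euler('y',-q[3])
    z=.02+.06*np.sin(q[3])
    return lambda X: r.apply(X)+[q[0],q[1],z]
PX=np.array([[60,95,8],[60,-95,8],[-60,-95,8],[-60,95,8],[20,65,8],[20,-65,8]])/1e3
def fitplate(obs,bias=True):
    # obs {cam: 6x2}
    def f(q):
        W=platepts(q)(PX); return np.concatenate([(proj(n,W)-obs[n]).ravel() for n in obs])
    return f
def bedline(obs): # obs {cam:[(line,pt)]}; line 'y','l','r'
    L={'y':([.02,-.17,.02],[.02,.17,.02]),'l':([-.13,.065,.02],[.13,.065,.02]),'r':([-.13,-.065,.02],[.13,-.065,.02])}
    def f(b):
        o=[]
        for n in obs:
            for k,pts in obs[n].items():
                a,c=proj(n,T2(b,np.array(L[k]))); d=(c-a)/np.linalg.norm(c-a)
                o+=[ (p-a)[0]*d[1]-(p-a)[1]*d[0] for p in pts]
        return np.array(o)
    return f
E
python3 - <<'E'
from fit import *
to=(170,95);so=(170,160)
bo={'top':{'y':uncrop([(95,340),(185,310),(465,213),(520,193)],to),'l':uncrop([(184,180),(200,230),(216,283)],to),'r':uncrop([(345,125),(362,160),(378,208),(443,395)],to)},
'scene':{'y':uncrop([(70,234),(155,245),(480,285),(575,298)],so),'l':uncrop([(422,290),(403,430)],so),'r':uncrop([(217,282),(194,400)],so)}}
po={'top':uncrop([(190,305),(430,192),(500,343),(260,457),(248,337),(412,260)],to),
'scene':uncrop([(460,272),(160,267),(175,110),(459,117),(411,215),(211,210)],so)}
for cams in (['top'],['scene'],['top','scene']):
    b=least_squares(bedline({c:bo[c] for c in cams}),[.5,0,.3])
    q=least_squares(fitplate({c:po[c] for c in cams}),[.5,0,.3,.1])
    r=R.from_euler('z',-b.x[2])
    d=r.apply([q.x[0]-b.x[0],q.x[1]-b.x[1],0])*1e3
    print(cams,b.x.round(4),abs(b.fun).max().round(2),q.x.round(4),abs(q.fun).max().round(2),'rel',d.round(1),(q.x[2]-b.x[2]).round(3))
print(T2(b.x,np.array([[.02,.065,.03],[.02,-.065,.03]])))
E
```

```text
['top'] [0.5453 0.022  0.3186] 1.12 [0.5224 0.0007 0.4272 0.1052] 0.59 rel [-28.4 -13.1   0. ] 0.109
['scene'] [0.5463 0.0241 0.319 ] 0.19 [0.5231 0.0025 0.4324 0.0592] 0.59 rel [-28.8 -13.3   0. ] 0.113
['top', 'scene'] [0.5459 0.0229 0.3195] 1.11 [0.5224 0.0014 0.4295 0.0426] 0.98 rel [-29.1 -13.1   0. ] 0.11
[[ 0.54446046  0.09090102  0.03      ]
 [ 0.58529291 -0.03251985  0.03      ]]
```

```bash
cat > go.py <<'E'
import sys,numpy as np
from scipy.spatial.transform import Rotation as R
from plant import robot
B=np.array([.5459,.0229,.3195])
def show(bx,by,z,yawrel):
    "target TCP in bed frame (mm), world z mm; yawrel deg= tool y yaw relative to bed x"
    s=robot.observe(); Rt=R.from_rotvec(s['tool_rot'])
    p=R.from_euler('z',B[2]).apply([bx/1e3,by/1e3,0])+[B[0],B[1],z/1e3]
    a=B[2]+np.radians(yawrel); y=np.array([np.cos(a),np.sin(a),0]); zz=np.array([0,0,-1.]);x=np.cross(y,zz)
    G=R.from_matrix(np.c_[x,y,zz])
    d=Rt.inv().apply(p-s['ee_pos'])/.08; r=(Rt.inv()*G).as_rotvec()/np.pi
    cur=R.from_euler('z',-B[2]).apply(s['ee_pos']-[B[0],B[1],0])*1e3
    yc=Rt.apply([0,1,0])
    print('t',round(s['time_s'],2),'bed',cur.round(1),'yawrel',round(np.degrees(np.arctan2(yc[1],yc[0])-B[2]),2),'w',round(s['width'],2),'q',s['qpos'].round(2),'F',s['wrist_force'].round(1))
    print('xyz',d.round(3),'rot',r.round(4))
if __name__=='__main__': show(*map(float,sys.argv[1:]))
E
python3 go.py -27 -140 120 0; python3 go.py -27 -140 120 180
```

```text
t 0.15 bed [-198.   559.4  203.4] yawrel 51.37 w 1.0 q [ 1.22  0.26 -0.14  1.17 -0.    1.57] F [0.  0.4 0.2]
xyz [-7.128 -5.493  1.052] rot [-4.000e-04  2.000e-04  2.854e-01]
t 0.15 bed [-198.   559.4  203.4] yawrel 51.37 w 1.0 q [ 1.22  0.26 -0.14  1.17 -0.    1.57] F [0.  0.4 0.2]
xyz [-7.128 -5.493  1.052] rot [-3.000e-04 -5.000e-04 -7.146e-01]
```

```bash
M='' ; python3 -m jog '[{"xyz":[-0.95,-0.73,0],"rot":[0,0,0],"grip":0.3},{"xyz":[-0.95,-0.73,0],"rot":[0,0,0],"grip":0.3},{"xyz":[-0.95,-0.73,0],"rot":[0,0,0],"grip":0.3}]' 20
python3 -m jog '[{"xyz":[-0.95,-0.73,0],"rot":[0,0,0],"grip":0.3},{"xyz":[-0.95,-0.73,0],"rot":[0,0,0],"grip":0.3},{"xyz":[-0.95,-0.73,0],"rot":[0,0,0],"grip":0.3}]'
python3 go.py -27 -140 120 0
```

```text
time_s: 0.4
ee_pos: [0.2339, 0.4061, 0.2029]
tool_rot: [0.557, 3.091, -0.009]
wrist_force: [0.1, -0.7, -0.5]
width: 0.701
time_s: 0.65
ee_pos: [0.2856, 0.3212, 0.2032]
tool_rot: [0.561, 3.09, -0.013]
wrist_force: [-0.2, -0.4, 0.3]
width: 0.703
t 0.65 bed [-153.5  364.9  203.2] yawrel 51.1 w 0.7 q [ 0.85  0.1  -0.34  1.13 -0.01  1.21] F [-0.2 -0.4  0.3]
xyz [-5.191 -3.911  1.083] rot [-0.002   0.0018  0.2839]
```

```bash
python3 -m jog '[{"xyz":[-1,-0.75,0],"rot":[0,0,0],"grip":0.3},{"xyz":[-1,-0.75,0],"rot":[0,0,0],"grip":0.3},{"xyz":[-1,-0.75,0],"rot":[0,0,0],"grip":0.3}]' 
python3 -m jog '[{"xyz":[-1,-0.75,0],"rot":[0,0,0],"grip":0.3},{"xyz":[-1,-0.75,0],"rot":[0,0,0],"grip":0.3},{"xyz":[-1,-0.75,0],"rot":[0,0,0],"grip":0.3}]' 
python3 -m jog '[{"xyz":[-1,-0.75,0],"rot":[0,0,0],"grip":0.3},{"xyz":[-1,-0.75,0],"rot":[0,0,0],"grip":0.3},{"xyz":[-1,-0.75,0],"rot":[0,0,0],"grip":0.3}]' 
python3 -m jog '[{"xyz":[-1,-0.75,0],"rot":[0,0,0],"grip":0.3},{"xyz":[-1,-0.75,0],"rot":[0,0,0],"grip":0.3},{"xyz":[-1,-0.75,0],"rot":[0,0,0],"grip":0.3}]' 
python3 go.py -27 -140 120 0
```

```text
time_s: 0.9
ee_pos: [0.3404, 0.2338, 0.2038]
tool_rot: [0.565, 3.089, -0.015]
wrist_force: [-0.3, 0.3, -1.0]
width: 0.698
time_s: 1.15
ee_pos: [0.3956, 0.1463, 0.2047]
tool_rot: [0.569, 3.087, -0.017]
wrist_force: [-0.4, -0.5, -0.0]
width: 0.703
time_s: 1.4
ee_pos: [0.4511, 0.0586, 0.2057]
tool_rot: [0.574, 3.084, -0.018]
wrist_force: [0.1, 0.7, 0.1]
width: 0.698
time_s: 1.65
ee_pos: [0.5065, -0.0297, 0.2067]
tool_rot: [0.578, 3.081, -0.02]
wrist_force: [0.8, 0.5, -1.0]
width: 0.699
t 1.65 bed [-53.9 -37.5 206.7] yawrel 50.44 w 0.7 q [-0.05  0.22 -0.18  1.16 -0.01  0.32] F [ 0.8  0.5 -1. ]
xyz [-1.066 -0.761  1.102] rot [-0.002   0.0042  0.2802]
```

```bash
python3 -m jog '[{"xyz":[-1,-0.76,0],"rot":[-0.002,0.004,0.28],"grip":0.3},{"xyz":[-1,-0.76,0],"rot":[-0.002,0.004,0.28],"grip":0.3},{"xyz":[-1,-0.76,0.2],"rot":[-0.002,0.004,0.28],"grip":0.3},{"xyz":[-1,-0.76,0.6],"rot":[-0.002,0.004,0.28],"grip":0.3},{"xyz":[-1,-0.76,0.8],"rot":[-0.002,0.004,0.28],"grip":0.3},{"xyz":[-1,-0.76,0.8],"rot":[-0.002,0.004,0.28],"grip":0.3},{"xyz":[-1,-0.76,0.8],"rot":[-0.002,0.004,0.28],"grip":0.3},{"xyz":[-1,-0.76,0.8],"rot":[-0.002,0.004,0.28],"grip":0.3},{"xyz":[-1,-0.76,0.8],"rot":[-0.002,0.004,0.28],"grip":0.3},{"xyz":[-1,-0.76,0.8],"rot":[-0.002,0.004,0.28],"grip":0.3}]' 
python3 go.py -27 -140 55 0
python3 - <<'E'
from plant import robot
import cv2,numpy as np
w=robot.snapshot("wrist");s=robot.snapshot("scene")[100:290,130:360]
cv2.imwrite("pics/w1.png",w);cv2.imwrite("pics/s1.png",cv2.resize(s,None,fx=3,fy=3,interpolation=2))
E
```

```text
time_s: 2.48
ee_pos: [0.5595, -0.1161, 0.1443]
tool_rot: [1.835, 2.549, -0.0]
wrist_force: [0.1, -0.1, -0.0]
width: 0.699
t 2.48 bed [ -30.8 -136.2  144.3] yawrel 0.2 w 0.7 q [-0.2   0.37 -0.14  1.06 -0.    1.04] F [ 0.1 -0.1 -0. ]
xyz [-0.047  0.046  1.116] rot [0.0002 0.0002 0.0011]
```

View pics/w1.png

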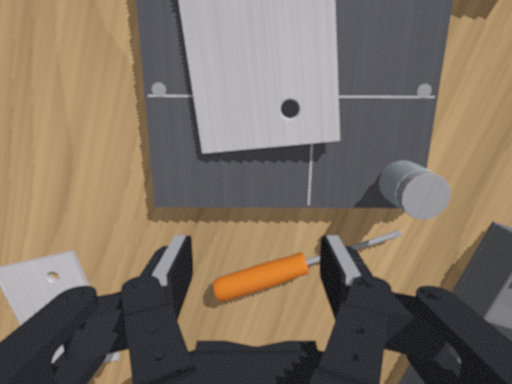

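View pics/s1.png

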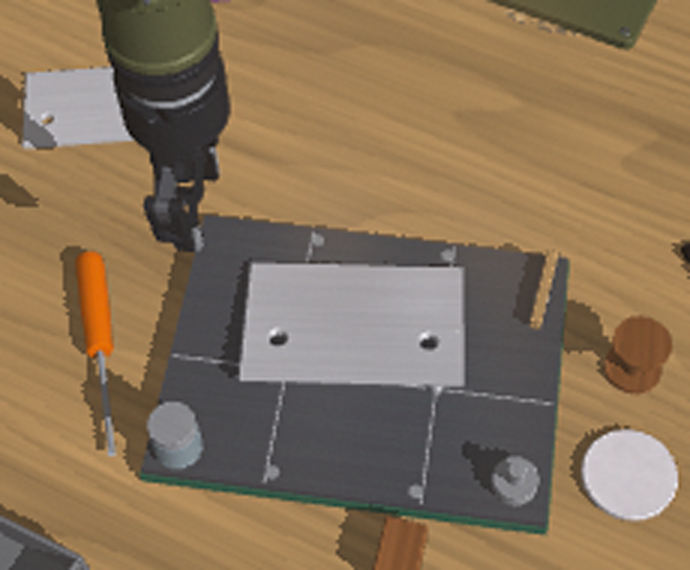

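```bash
python3 -m jog '[{"xyz":[-0.04,0.04,0.4],"rot":[0,0,0.001],"grip":0.3},{"xyz":[-0.04,0.04,0.8],"rot":[0,0,0.001],"grip":0.3},{"xyz":[-0.04,0.04,1],"rot":[0,0,0.001],"grip":0.3},{"xyz":[-0.04,0.04,1],"rot":[0,0,0.001],"grip":0.3},{"xyz":[-0.04,0.04,1],"rot":[0,0,0.001],"grip":0.3}]' 
python3 -m jog '[{"xyz":[0,0,0.2],"rot":[0,0,0],"grip":0.3},{"xyz":[0,0,0.4],"rot":[0,0,0],"grip":0.3},{"xyz":[0,0,0.45],"rot":[0,0,0],"grip":0.3},{"xyz":[0,0,0.45],"rot":[0,0,0],"grip":0.3},{"xyz":[0,0,0.45],"rot":[0,0,0],"grip":0.3}]' 
python3 go.py -27 -140 22 0
```

```text
time_s: 3.0
ee_pos: [0.5629, -0.1178, 0.064]
tool_rot: [-1.839, -2.546, 0.001]
wrist_force: [-0.7, 0.0, 0.6]
width: 0.702
time_s: 3.42
ee_pos: [0.5639, -0.1181, 0.0294]
tool_rot: [1.838, 2.546, 0.0]
wrist_force: [0.6, 0.3, -0.3]
width: 0.702
t 3.42 bed [ -27.2 -139.5   29.4] yawrel 0.03 w 0.7 q [-0.21  0.47 -0.3   0.8  -0.    1.04] F [ 0.6  0.3 -0.3]
xyz [-0.006  0.002  0.093] rot [0.0003 0.0003 0.0002]
```

```bash
python3 -m jog '[{"xyz":[0,0,0.03],"rot":[0,0,0],"grip":0.3},{"xyz":[0,0,0.06],"rot":[0,0,0],"grip":0.3},{"xyz":[0,0,0.08],"rot":[0,0,0],"grip":0.3},{"xyz":[0,0,0.08],"rot":[0,0,0],"grip":0.3}]' 
python3 -m jog '[{"xyz":[0,0,0.015],"rot":[0,0,0],"grip":0.3},{"xyz":[0,0,0.025],"rot":[0,0,0],"grip":0.3},{"xyz":[0,0,0.025],"rot":[0,0,0],"grip":0.3}]' 
python3 -m jog '[{"xyz":[0,0,0.015],"rot":[0,0,0],"grip":0.3},{"xyz":[0,0,0.025],"rot":[0,0,0],"grip":0.3},{"xyz":[0,0,0.025],"rot":[0,0,0],"grip":0.3}]'
python3 - <<'E'
from plant import robot
import cv2
s=robot.snapshot("scene")[140:260,150:310]
cv2.imwrite("pics/s2.png",cv2.resize(s,None,fx=5,fy=5,interpolation=2))
E
```

```text
time_s: 3.75
ee_pos: [0.564, -0.1181, 0.0231]
tool_rot: [1.838, 2.546, 0.0]
wrist_force: [0.1, -0.0, -0.4]
width: 0.703
time_s: 4.0
ee_pos: [0.5638, -0.118, 0.0209]
tool_rot: [1.838, 2.546, 0.0]
wrist_force: [0.6, -0.1, -0.4]
width: 0.702
time_s: 4.25
ee_pos: [0.5636, -0.118, 0.0187]
tool_rot: [1.839, 2.547, -0.0]
wrist_force: [-0.1, -0.3, 0.2]
width: 0.702
```

View pics/s2.png

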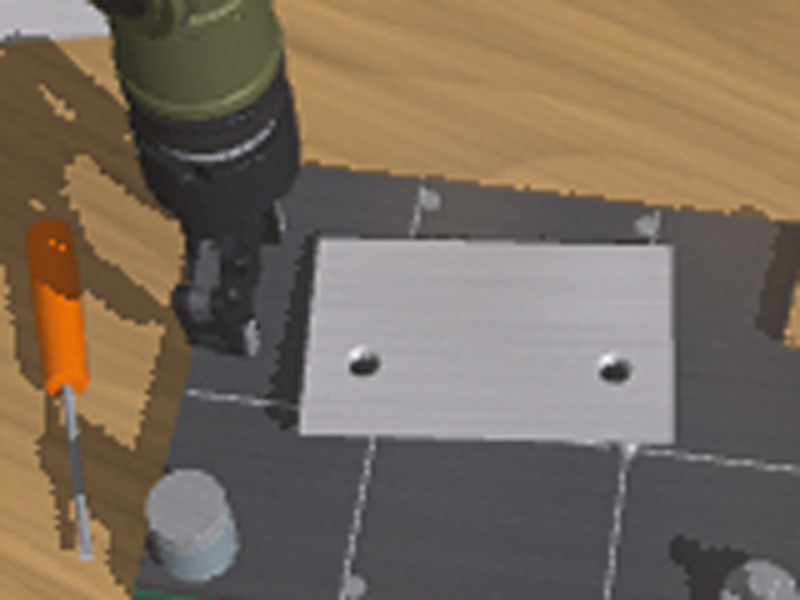

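```bash
python3 -m jog '[{"xyz":[0,0,0.015],"rot":[0,0,0],"grip":0.3},{"xyz":[0,0,0.015],"rot":[0,0,0],"grip":0.3},{"xyz":[0,0,0.015],"rot":[0,0,0],"grip":0.3}]' 
python3 -m jog '[{"xyz":[0,0,0.015],"rot":[0,0,0],"grip":0.3},{"xyz":[0,0,0.015],"rot":[0,0,0],"grip":0.3},{"xyz":[0,0,0.015],"rot":[0,0,0],"grip":0.3}]' 
python3 -m jog '[{"xyz":[0,0,0.015],"rot":[0,0,0],"grip":0.3},{"xyz":[0,0,0.015],"rot":[0,0,0],"grip":0.3},{"xyz":[0,0,0.015],"rot":[0,0,0],"grip":0.3}]'
```

```text
time_s: 4.55
ee_pos: [0.5635, -0.118, 0.0175]
tool_rot: [1.839, 2.547, -0.0]
wrist_force: [-0.3, 0.1, -0.1]
width: 0.7
time_s: 4.8
ee_pos: [0.5634, -0.118, 0.0162]
tool_rot: [1.839, 2.547, -0.0]
wrist_force: [0.3, 0.5, -0.0]
width: 0.699
time_s: 5.05
ee_pos: [0.5634, -0.1179, 0.0149]
tool_rot: [1.839, 2.547, -0.001]
wrist_force: [0.6, 0.8, 0.4]
width: 0.702
```

```bash
python3 -m jog '[{"xyz":[0,0,0.012],"rot":[0,0,0],"grip":0.3},{"xyz":[0,0,0.012],"rot":[0,0,0],"grip":0.3},{"xyz":[0,0,0.012],"rot":[0,0,0],"grip":0.3}]' 
python3 -m jog '[{"xyz":[0,0,0.012],"rot":[0,0,0],"grip":0.3},{"xyz":[0,0,0.012],"rot":[0,0,0],"grip":0.3},{"xyz":[0,0,0.012],"rot":[0,0,0],"grip":0.3}]' 
python3 -m jog '[{"xyz":[0,0,0.012],"rot":[0,0,0],"grip":0.3},{"xyz":[0,0,0.012],"rot":[0,0,0],"grip":0.3},{"xyz":[0,0,0.012],"rot":[0,0,0],"grip":0.3}]'
```

```text
time_s: 5.3
ee_pos: [0.5633, -0.1179, 0.0138]
tool_rot: [1.839, 2.547, -0.001]
wrist_force: [1.1, 0.2, -0.8]
width: 0.702
time_s: 5.55
ee_pos: [0.5632, -0.1179, 0.0128]
tool_rot: [-1.839, -2.547, 0.001]
wrist_force: [-0.1, -0.4, -0.5]
width: 0.702
time_s: 5.8
ee_pos: [0.5631, -0.1179, 0.0118]
tool_rot: [-1.839, -2.547, 0.001]
wrist_force: [-0.2, 0.2, -0.1]
width: 0.702
```

```bash
python3 -m jog '[{"xyz":[0,0,0.012],"rot":[0,0,0],"grip":0.3},{"xyz":[0,0,0.012],"rot":[0,0,0],"grip":0.3},{"xyz":[0,0,0.012],"rot":[0,0,0],"grip":0.3}]' 
python3 -m jog '[{"xyz":[0,0,0.012],"rot":[0,0,0],"grip":0.3},{"xyz":[0,0,0.012],"rot":[0,0,0],"grip":0.3},{"xyz":[0,0,0.012],"rot":[0,0,0],"grip":0.3}]' 
python3 -m jog '[{"xyz":[0,0,0.012],"rot":[0,0,0],"grip":0.3},{"xyz":[0,0,0.012],"rot":[0,0,0],"grip":0.3},{"xyz":[0,0,0.012],"rot":[0,0,0],"grip":0.3}]'
python3 - <<'E'
from plant import robot
import cv2
s=robot.snapshot("scene")[160:240,170:270]
cv2.imwrite("pics/s3.png",cv2.resize(s,None,fx=7,fy=7,interpolation=2))
E
```

```text
time_s: 6.05
ee_pos: [0.563, -0.1179, 0.0107]
tool_rot: [-1.839, -2.547, 0.001]
wrist_force: [-1.2, 0.2, 0.1]
width: 0.7
time_s: 6.3
ee_pos: [0.563, -0.1179, 0.0097]
tool_rot: [-1.839, -2.547, 0.001]
wrist_force: [-0.4, 0.2, -0.1]
width: 0.701
time_s: 6.55
ee_pos: [0.5629, -0.1178, 0.0086]
tool_rot: [-1.839, -2.546, 0.001]
wrist_force: [0.9, 0.1, 0.1]
width: 0.703
```

View pics/s3.png

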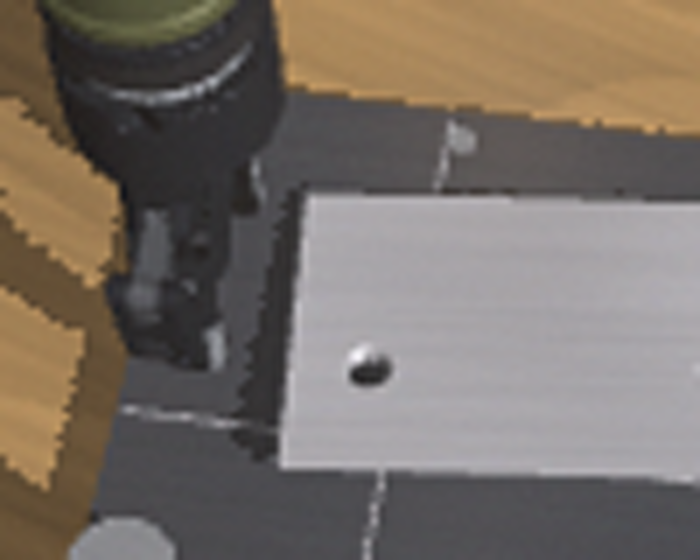

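```bash
python3 - <<'E'
from fit import *
b=[.5459,.0229,.3195]
for z in(.02,.025,.03):
  for x in (3,17):
    a=proj('scene',T2(b,np.array([[x/1e3,-.129,z],[x/1e3,-.151,z]])))
    print(z,x,((a-[170,160]+.5)*7-.5).round(0).tolist())
E
python3 -m jog '[{"xyz":[0,0,0.012],"rot":[0,0,0],"grip":0.3},{"xyz":[0,0,0.012],"rot":[0,0,0],"grip":0.3},{"xyz":[0,0,0.012],"rot":[0,0,0],"grip":0.3}]'
```

```text
0.02 3 [[227.0, 380.0], [170.0, 373.0]]
0.02 17 [[220.0, 413.0], [162.0, 406.0]]
0.025 3 [[226.0, 374.0], [168.0, 367.0]]
0.025 17 [[219.0, 407.0], [160.0, 399.0]]
0.03 3 [[225.0, 367.0], [167.0, 360.0]]
0.03 17 [[217.0, 400.0], [159.0, 393.0]]
time_s: 6.85
ee_pos: [0.5629, -0.1178, 0.0077]
tool_rot: [-1.839, -2.546, 0.001]
wrist_force: [-0.2, 1.0, -0.6]
width: 0.705
```

```bash
python3 -m jog '[{"xyz":[0.04,0,-0.02],"rot":[0,0,0],"grip":0.3},{"xyz":[0.08,0,-0.02],"rot":[0,0,0],"grip":0.3},{"xyz":[0.11,0,-0.02],"rot":[0,0,0],"grip":0.3},{"xyz":[0.14,0,-0.02],"rot":[0,0,0],"grip":0.3},{"xyz":[0.17,0,-0.02],"rot":[0,0,0],"grip":0.3},{"xyz":[0.2,0,-0.02],"rot":[0,0,0],"grip":0.3},{"xyz":[0.23,0,-0.02],"rot":[0,0,0],"grip":0.3},{"xyz":[0.26,0,-0.02],"rot":[0,0,0],"grip":0.3},{"xyz":[0.28,0,-0.02],"rot":[0,0,0],"grip":0.3},{"xyz":[0.3,0,-0.02],"rot":[0,0,0],"grip":0.3},{"xyz":[0.3,0,-0.02],"rot":[0,0,0],"grip":0.3}]'
python3 go.py -27 -106 9 0
python3 - <<'E'
from plant import robot
import cv2
cv2.imwrite("pics/w4.png",robot.snapshot("wrist"))
t=robot.snapshot("scene")[160:285,170:330]; cv2.imwrite("pics/s4.png",cv2.resize(t,None,fx=4,fy=4,interpolation=2))
E
```

```text
time_s: 7.77
ee_pos: [0.5551, -0.0948, 0.0093]
tool_rot: [-1.838, -2.547, 0.001]
wrist_force: [-0.2, 0.4, -0.3]
width: 0.697
t 7.77 bed [ -28.2 -114.6    9.3] yawrel 0.05 w 0.7 q [-0.17  0.48 -0.36  0.74 -0.    1.08] F [-0.2  0.4 -0.3]
xyz [0.108 0.015 0.003] rot [-0.0004 -0.0001  0.0003]
```

View pics/w4.png

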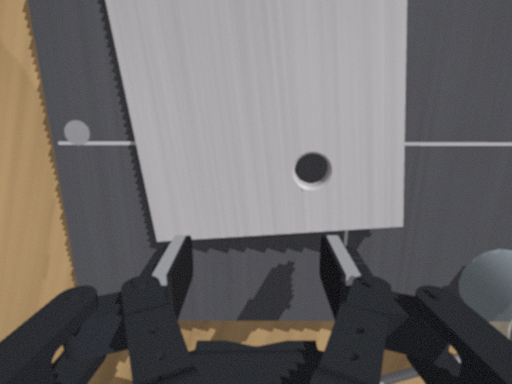

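View pics/s4.png

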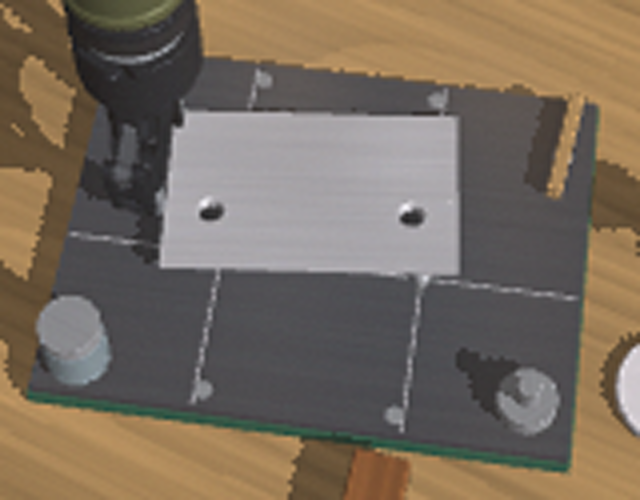

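```bash
python3 -m jog '[{"xyz":[0.03,0,0],"rot":[0,0,0],"grip":0.3},{"xyz":[0.05,0,0],"rot":[0,0,0],"grip":0.3},{"xyz":[0.07,0,0],"rot":[0,0,0],"grip":0.3},{"xyz":[0.09,0,0],"rot":[0,0,0],"grip":0.3},{"xyz":[0.11,0,0],"rot":[0,0,0],"grip":0.3},{"xyz":[0.11,0,0],"rot":[0,0,0],"grip":0.3}]'
python3 go.py -27 -106 9 0
python3 - <<'E'
from plant import robot
import cv2
cv2.imwrite("pics/w5.png",robot.snapshot("wrist"))
t=robot.snapshot("scene")[160:285,170:330]; cv2.imwrite("pics/s5.png",cv2.resize(t,None,fx=4,fy=4,interpolation=2))
E
```

```text
time_s: 8.37
ee_pos: [0.5524, -0.0864, 0.0093]
tool_rot: [-1.838, -2.547, 0.001]
wrist_force: [-0.3, -0.0, 0.0]
width: 0.703
t 8.37 bed [ -28.2 -105.8    9.3] yawrel 0.06 w 0.7 q [-0.15  0.47 -0.37  0.73 -0.    1.1 ] F [-0.3 -0.   0. ]
xyz [-0.003  0.014  0.003] rot [-0.0004 -0.0001  0.0003]
```

View pics/w5.png

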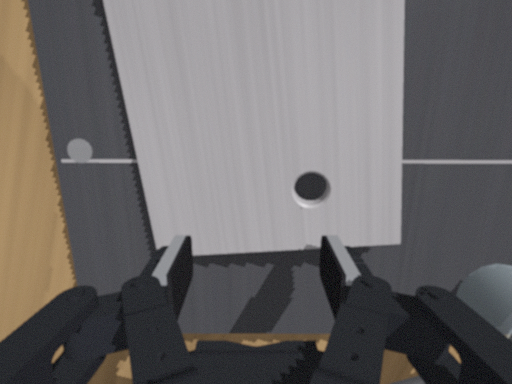

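View pics/s5.png

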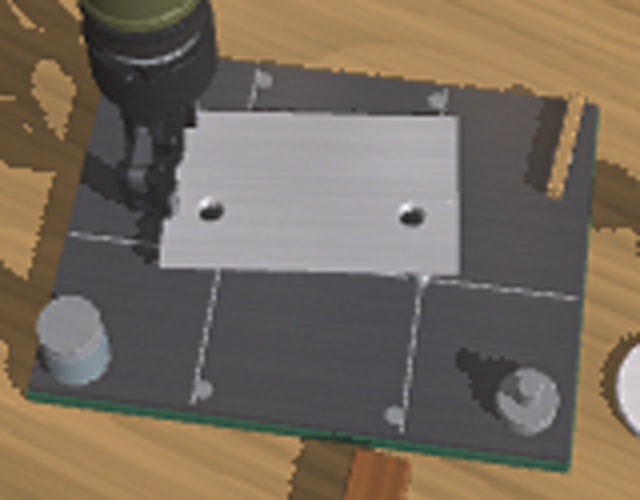

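Run:
```python
from plant import robot
import cv2,numpy as np
a=cv2.resize(cv2.imread("pics/w5.png")[210:340,100:420],None,fx=2.5,fy=2.5,interpolation=2)
t=robot.snapshot("scene")[165:225,180:250]; t=cv2.resize(t,None,fx=6,fy=6,interpolation=2)
u=robot.snapshot("top")[120:240,200:340];u=cv2.resize(u,None,fx=5,fy=5,interpolation=2)
cv2.imwrite("pics/a6.png",a);cv2.imwrite("pics/t6.png",t);cv2.imwrite("pics/u6.png",u)
```

```text
(no output)
```

View pics/a6.png

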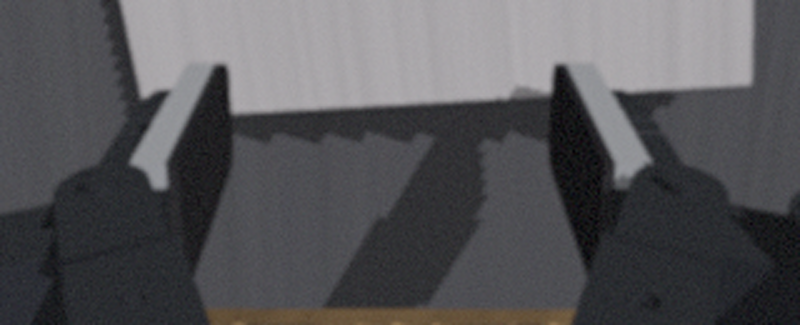

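View pics/t6.png

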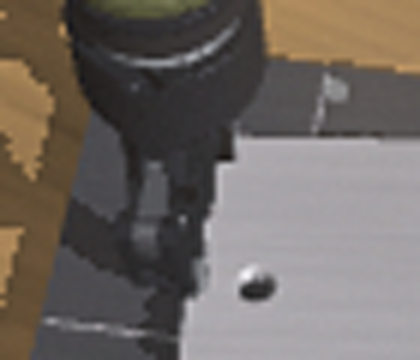

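View pics/u6.png

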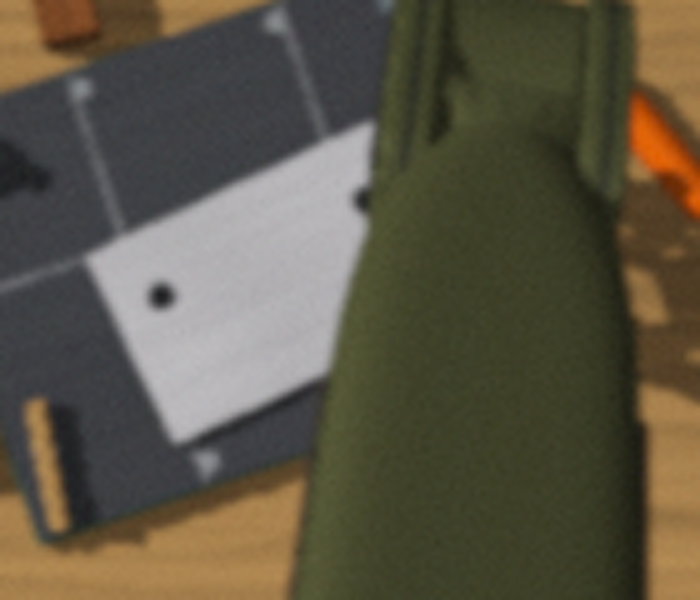

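The wrist crop shows the finger tips at about (183,237) and (330,237) overlapping the plate edge. They are above the plate and it hasn't moved. Partly open, the tips stand higher than the TCP suggests, so I'll back off and feel for the bed.

```bash
python3 -m jog '[{"xyz":[-0.15,0,0],"rot":[0,0,0],"grip":0.3},{"xyz":[-0.3,0,0],"rot":[0,0,0],"grip":0.3},{"xyz":[-0.43,0,0],"rot":[0,0,0],"grip":0.3},{"xyz":[-0.43,0,0],"rot":[0,0,0],"grip":0.3},{"xyz":[-0.43,0,0],"rot":[0,0,0],"grip":0.3},{"xyz":[-0.43,0,0.03],"rot":[0,0,0],"grip":0.3},{"xyz":[-0.43,0,0.03],"rot":[0,0,0],"grip":0.3},{"xyz":[-0.43,0,0.03],"rot":[0,0,0],"grip":0.3}]'
python3 -m jog '[{"xyz":[0,0,0.015],"rot":[0,0,0],"grip":0.3},{"xyz":[0,0,0.025],"rot":[0,0,0],"grip":0.3},{"xyz":[0,0,0.025],"rot":[0,0,0],"grip":0.3}]' 
python3 -m jog '[{"xyz":[0,0,0.015],"rot":[0,0,0],"grip":0.3},{"xyz":[0,0,0.025],"rot":[0,0,0],"grip":0.3},{"xyz":[0,0,0.025],"rot":[0,0,0],"grip":0.3}]' 
python3 -m jog '[{"xyz":[0,0,0.015],"rot":[0,0,0],"grip":0.3},{"xyz":[0,0,0.025],"rot":[0,0,0],"grip":0.3},{"xyz":[0,0,0.025],"rot":[0,0,0],"grip":0.3}]'
python3 - <<'E'
from plant import robot
import cv2
cv2.imwrite("pics/w7.png",robot.snapshot("wrist"))
t=robot.snapshot("scene")[165:225,180:250]; t=cv2.resize(t,None,fx=8,fy=8,interpolation=2)
cv2.imwrite("pics/t7.png",t)
E
```

```text
time_s: 9.23
ee_pos: [0.5629, -0.119, 0.0066]
tool_rot: [-1.838, -2.546, 0.002]
wrist_force: [0.2, 0.2, -0.9]
width: 0.7
time_s: 9.48
ee_pos: [0.5626, -0.1187, 0.0043]
tool_rot: [-1.837, -2.546, 0.002]
wrist_force: [0.2, 0.0, 0.6]
width: 0.696
time_s: 9.73
ee_pos: [0.5624, -0.1186, 0.0022]
tool_rot: [-1.836, -2.546, 0.002]
wrist_force: [0.2, 0.0, 0.2]
width: 0.7
time_s: 9.98
ee_pos: [0.5622, -0.1185, -0.0001]
tool_rot: [-1.836, -2.546, 0.003]
wrist_force: [-0.4, 0.5, 0.6]
width: 0.701
```

View pics/w7.png

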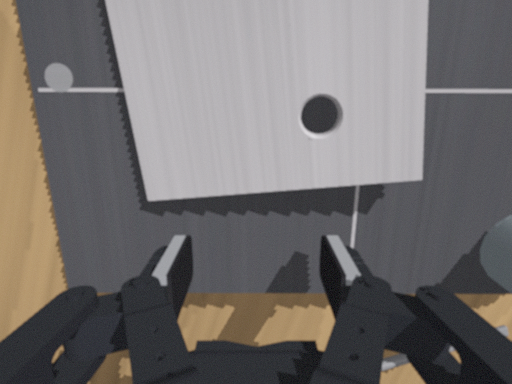

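View pics/t7.png

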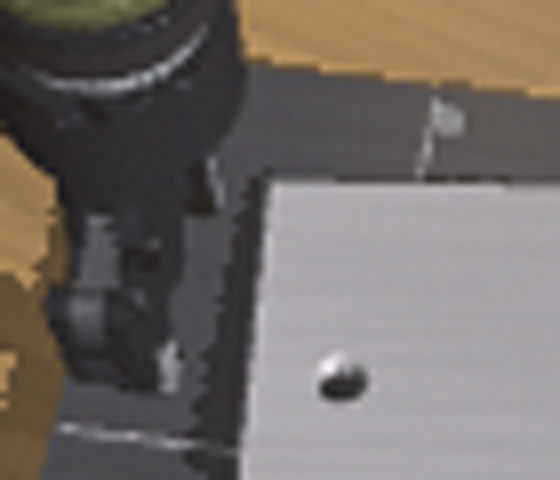

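```bash
python3 -m jog '[{"xyz":[0,0,0.02],"rot":[0,0,0],"grip":0.3},{"xyz":[0,0,0.03],"rot":[0,0,0],"grip":0.3},{"xyz":[0,0,0.03],"rot":[0,0,0],"grip":0.3}]' 
python3 -m jog '[{"xyz":[0,0,0.015],"rot":[0,0,0],"grip":0.3},{"xyz":[0,0,0.025],"rot":[0,0,0],"grip":0.3},{"xyz":[0,0,0.025],"rot":[0,0,0],"grip":0.3}]' 
python3 -m jog '[{"xyz":[0,0,0.015],"rot":[0,0,0],"grip":0.3},{"xyz":[0,0,0.025],"rot":[0,0,0],"grip":0.3},{"xyz":[0,0,0.025],"rot":[0,0,0],"grip":0.3}]' 
python3 -m jog '[{"xyz":[0,0,0.015],"rot":[0,0,0],"grip":0.3},{"xyz":[0,0,0.025],"rot":[0,0,0],"grip":0.3},{"xyz":[0,0,0.025],"rot":[0,0,0],"grip":0.3}]'
```

```text
time_s: 10.33
ee_pos: [0.5622, -0.1185, -0.0026]
tool_rot: [-1.836, -2.546, 0.003]
wrist_force: [0.2, 0.3, -0.3]
width: 0.7
time_s: 10.58
ee_pos: [0.562, -0.1185, -0.0048]
tool_rot: [-1.836, -2.545, 0.003]
wrist_force: [-0.0, 0.6, 0.4]
width: 0.697
time_s: 10.83
ee_pos: [0.5617, -0.1185, -0.007]
tool_rot: [-1.836, -2.545, 0.003]
wrist_force: [-1.4, -0.5, 0.1]
width: 0.7
time_s: 11.08
ee_pos: [0.5616, -0.1184, -0.0093]
tool_rot: [-1.835, -2.545, 0.003]
wrist_force: [0.2, -0.3, -0.0]
width: 0.704
```

```bash
python3 -m jog '[{"xyz":[0,0,0.015],"rot":[0,0,0],"grip":0.3},{"xyz":[0,0,0.025],"rot":[0,0,0],"grip":0.3},{"xyz":[0,0,0.025],"rot":[0,0,0],"grip":0.3}]' 
python3 -m jog '[{"xyz":[0,0,0.012],"rot":[0,0,0],"grip":0.3},{"xyz":[0,0,0.02],"rot":[0,0,0],"grip":0.3},{"xyz":[0,0,0.02],"rot":[0,0,0],"grip":0.3}]'
python3 - <<'E'
from plant import robot
import cv2
cv2.imwrite("pics/w8.png",robot.snapshot("wrist")[200:340,120:400].repeat(2,0).repeat(2,1))
E
```

```text
time_s: 11.33
ee_pos: [0.5614, -0.1184, -0.0115]
tool_rot: [-1.835, -2.545, 0.004]
wrist_force: [-0.7, -0.2, -0.3]
width: 0.698
time_s: 11.58
ee_pos: [0.5616, -0.1184, -0.0121]
tool_rot: [-1.836, -2.545, 0.003]
wrist_force: [-2.8, 0.3, 6.2]
width: 0.7
```

View pics/w8.png

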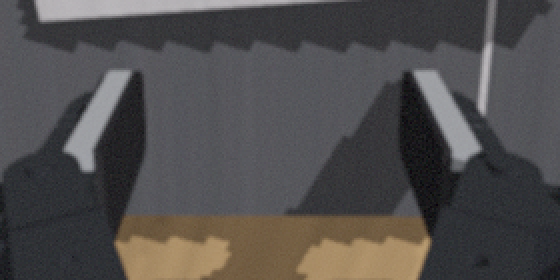

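```bash
python3 -m jog '[{"xyz":[0,0,-0.035],"rot":[0,0,0],"grip":0.3},{"xyz":[0,0,-0.035],"rot":[0,0,0],"grip":0.3},{"xyz":[0,0,-0.035],"rot":[0,0,0],"grip":0.3}]'
python3 go.py -27 -113 -9 0
```

```text
time_s: 11.88
ee_pos: [0.562, -0.1185, -0.0091]
tool_rot: [-1.836, -2.546, 0.002]
wrist_force: [0.3, -0.2, -0.6]
width: 0.695
t 11.88 bed [ -29.2 -139.3   -9.1] yawrel 0.09 w 0.7 q [-0.21  0.51 -0.35  0.71 -0.    1.04] F [ 0.3 -0.2 -0.6]
xyz [ 0.328  0.027 -0.001] rot [-0.0009 -0.0005  0.0005]
```

```bash
python3 -m jog '[{"xyz":[0.04,0.01,0],"rot":[0,0,0],"grip":0.3},{"xyz":[0.08,0.02,0],"rot":[0,0,0],"grip":0.3},{"xyz":[0.11,0.02,0],"rot":[0,0,0],"grip":0.3},{"xyz":[0.14,0.02,0],"rot":[0,0,0],"grip":0.3},{"xyz":[0.17,0.02,0],"rot":[0,0,0],"grip":0.3},{"xyz":[0.2,0.02,0],"rot":[0,0,0],"grip":0.3},{"xyz":[0.22,0.02,0],"rot":[0,0,0],"grip":0.3},{"xyz":[0.24,0.02,0],"rot":[0,0,0],"grip":0.3},{"xyz":[0.26,0.02,0],"rot":[0,0,0],"grip":0.3},{"xyz":[0.28,0.02,0],"rot":[0,0,0],"grip":0.3},{"xyz":[0.3,0.02,0],"rot":[0,0,0],"grip":0.3},{"xyz":[0.3,0.02,0],"rot":[0,0,0],"grip":0.3}]'
python3 go.py -27 -106 -9 0
python3 - <<'E'
from plant import robot
import cv2
cv2.imwrite("pics/w9.png",robot.snapshot("wrist"))
t=robot.snapshot("scene")[160:285,170:330]; cv2.imwrite("pics/s9.png",cv2.resize(t,None,fx=4,fy=4,interpolation=2))
E
```

```text
time_s: 12.88
ee_pos: [0.5558, -0.0949, -0.0091]
tool_rot: [-1.836, -2.545, 0.002]
wrist_force: [0.7, -1.3, 0.3]
width: 0.697
t 12.88 bed [ -27.6 -114.9   -9.1] yawrel 0.1 w 0.7 q [-0.17  0.5  -0.37  0.7   0.    1.08] F [ 0.7 -1.3  0.3]
xyz [ 0.111  0.008 -0.001] rot [-0.0009 -0.0006  0.0005]
```

View pics/w9.png

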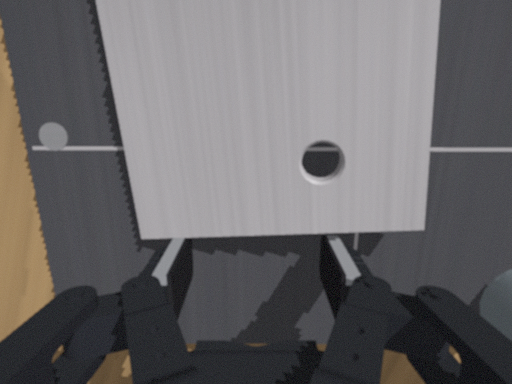

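View pics/s9.png

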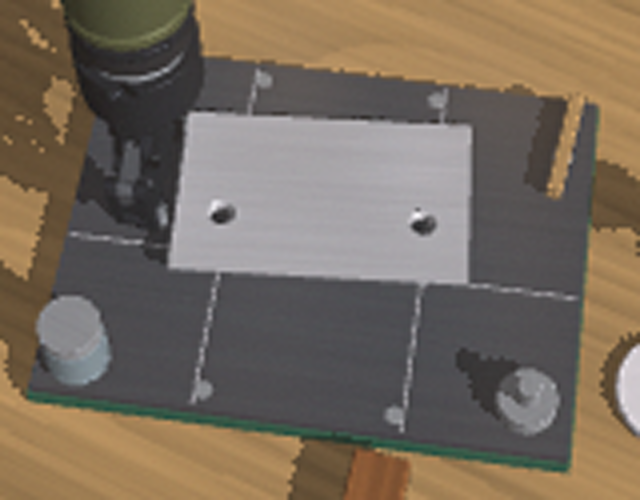

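```bash
cat > sfit.py <<'E'
from fit import *
def go(pts,off=(170,160),s=4,bed=(.5463,.0241,.319)):
    q=least_squares(fitplate({'scene':uncrop(pts,off,s)}),[.52,0,.35,.08])
    b=np.array(bed); d=R.from_euler('z',-b[2]).apply([q.x[0]-b[0],q.x[1]-b[1],0])*1e3
    print('plate in bed mm',d.round(1),'yaw',(q.x[2]-b[2]).round(3),'tilt',q.x[3].round(3),'res',abs(q.fun).max().round(2))
E
python3 -c "
from sfit import go
go([(469,282),(168,268),(190,112),(471,126),(424,223),(222,211)])"
```

```text
plate in bed mm [-25.7  -5.2   0. ] yaw 0.082 tilt 0.068 res 0.85
```

```bash
python3 -m jog '[{"xyz":[0.03,0,0],"rot":[0,0,0],"grip":0.3},{"xyz":[0.05,0,0],"rot":[0,0,0],"grip":0.3},{"xyz":[0.07,0,0],"rot":[0,0,0],"grip":0.3},{"xyz":[0.09,0,0],"rot":[0,0,0],"grip":0.3},{"xyz":[0.1,0,0],"rot":[0,0,0],"grip":0.3},{"xyz":[0.105,0,0],"rot":[0,0,0],"grip":0.3},{"xyz":[0.105,0,0],"rot":[0,0,0],"grip":0.3}]'
python3 go.py -27 -106 -9 0
python3 - <<'E'
from plant import robot
import cv2
cv2.imwrite("pics/w10.png",robot.snapshot("wrist"))
t=robot.snapshot("scene")[160:285,170:330]; cv2.imwrite("pics/s10.png",cv2.resize(t,None,fx=4,fy=4,interpolation=2))
E
```

```text
time_s: 13.57
ee_pos: [0.5531, -0.0867, -0.0091]
tool_rot: [-1.835, -2.545, 0.002]
wrist_force: [-0.8, -2.9, 0.8]
width: 0.701
t 13.57 bed [ -27.6 -106.3   -9.1] yawrel 0.11 w 0.7 q [-0.16  0.49 -0.39  0.7   0.    1.09] F [-0.8 -2.9  0.8]
xyz [ 0.004  0.008 -0.001] rot [-0.0009 -0.0007  0.0006]
```

View pics/w10.png

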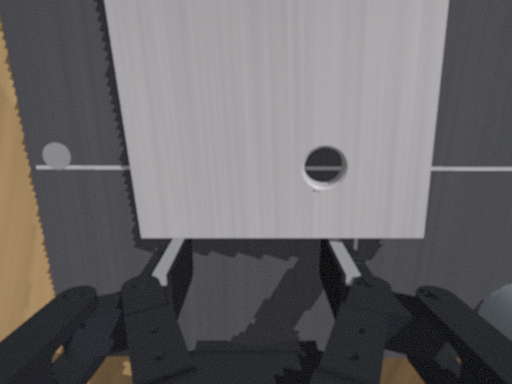

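View pics/s10.png

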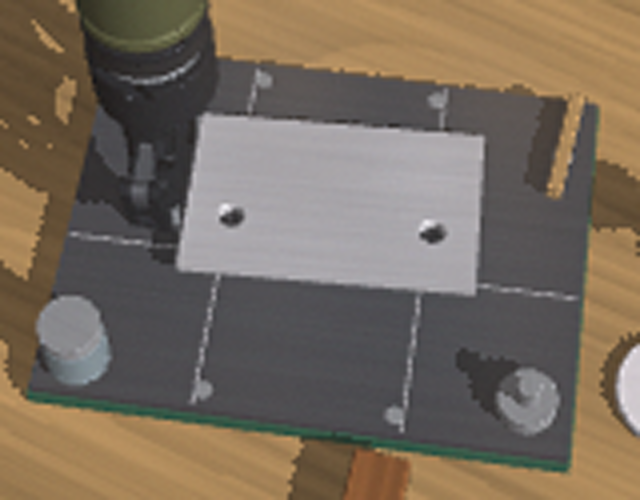

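```bash
python3 -c "
from sfit import go
go([(475,294),(178,268),(203,113),(485,135),(432,231),(231,215)])"
python3 - <<'E'
import numpy as np
from plant import robot
from scipy.spatial.transform import Rotation as R
s=robot.observe();p=robot.camera_params('wrist');M=p['mount'];Rt=R.from_rotvec(s['tool_rot'])
B=(.5459,.0229,.3195)
def ray(u,v,z):
    d=Rt.apply(M[:3,:3]@[(u-p['cx'])/p['fx'],(v-p['cy'])/p['fy'],1]);o=Rt.apply(M[:3,3])+s['ee_pos']
    X=o+d*(z-o[2])/d[2]; return (R.from_euler('z',-B[2]).apply(X-[B[0],B[1],0])*1e3).round(1)
print('line y=-65',ray(100,167,.02),ray(480,168,.02),'hole top',ray(325,164,.036),'hole bot',ray(325,169,.028),'corners',ray(140,238,.028),ray(424,238,.0385))
E
```

```text
plate in bed mm [-23.2   1.8   0. ] yaw 0.046 tilt 0.051 res 0.67
line y=-65 [-98.5 -66.6  20. ] [ 70.2 -66.8  20. ] hole top [ -2.  -61.7  36. ] hole bot [ -0.2 -65.5  28. ] corners [-80.9 -97.3  28. ] [ 40.  -92.1  38.5]
```

```bash
python3 -m jog '[{"xyz":[-0.15,0,0],"rot":[0,0,0],"grip":0.3},{"xyz":[-0.25,0,-0.1],"rot":[0,0,0],"grip":0.3},{"xyz":[-0.25,0,-0.5],"rot":[0,0,0],"grip":0.3},{"xyz":[-0.25,0,-0.9],"rot":[0,0,0],"grip":0.3},{"xyz":[-0.25,0,-1],"rot":[0,0,0],"grip":0.3},{"xyz":[-0.25,0,-1],"rot":[0,0,0],"grip":0.3}]'
python3 go.py -112 2 70 -90
```

```text
time_s: 14.17
ee_pos: [0.5631, -0.1069, 0.0746]
tool_rot: [1.837, 2.545, 0.005]
wrist_force: [-0.5, 0.5, 1.0]
width: 0.699
t 14.17 bed [ -24.4 -128.6   74.6] yawrel 0.06 w 0.7 q [-0.19  0.42 -0.25  0.89  0.    1.06] F [-0.5  0.5  1. ]
xyz [ 1.634 -1.094  0.052] rot [ 0.0011 -0.0009  0.5003]
```

```bash
python3 -m jog '[{"xyz":[0.2,-0.4,0],"rot":[0,0,0.04],"grip":0.3},{"xyz":[0.4,-0.7,0],"rot":[0,0,0.08],"grip":0.3},{"xyz":[0.7,-0.9,0],"rot":[0,0,0.12],"grip":0.3},{"xyz":[0.9,-1,0],"rot":[0,0,0.16],"grip":0.3},{"xyz":[1,-1,0],"rot":[0,0,0.2],"grip":0.3},{"xyz":[1,-1,0],"rot":[0,0,0.24],"grip":0.3},{"xyz":[1,-1,0],"rot":[0,0,0.27],"grip":0.3},{"xyz":[1,-1,0],"rot":[0,0,0.27],"grip":0.3}]'
python3 go.py -112 2 70 -90
```

```text
time_s: 14.83
ee_pos: [0.4611, -0.0559, 0.0733]
tool_rot: [-2.725, -1.563, -0.004]
wrist_force: [-0.1, 0.2, -0.5]
width: 0.701
t 14.83 bed [-105.3  -48.2   73.3] yawrel -48.62 w 0.7 q [-0.12  0.26 -0.51  0.8   0.    1.98] F [-0.1  0.2 -0.5]
xyz [ 0.352 -0.527  0.041] rot [ 1.000e-04 -9.000e-04  2.299e-01]
```

```bash
python3 -m jog '[{"xyz":[0.2,-0.3,0],"rot":[0,0,0.04],"grip":0.3},{"xyz":[0.35,-0.52,0],"rot":[0,0,0.08],"grip":0.3},{"xyz":[0.35,-0.53,0],"rot":[0,-0.001,0.12],"grip":0.3},{"xyz":[0.35,-0.53,0],"rot":[0,-0.001,0.16],"grip":0.3},{"xyz":[0.35,-0.53,0],"rot":[0,-0.001,0.2],"grip":0.3},{"xyz":[0.35,-0.53,0],"rot":[0,-0.001,0.23],"grip":0.3},{"xyz":[0.35,-0.53,0],"rot":[0,-0.001,0.23],"grip":0.3},{"xyz":[0.35,-0.53,0],"rot":[0,-0.001,0.23],"grip":0.3}]'
python3 go.py -112 1 -9 -90;python3 - <<'E'
from plant import robot
import cv2
cv2.imwrite("pics/w11.png",robot.snapshot("wrist"))
E
```

```text
time_s: 15.5
ee_pos: [0.4382, -0.0105, 0.0728]
tool_rot: [3.101, 0.505, -0.002]
wrist_force: [0.1, -0.3, -0.5]
width: 0.701
t 15.5 bed [-112.7    2.1   72.8] yawrel -89.8 w 0.7 q [-0.02  0.22 -0.57  0.79 -0.    2.79] F [ 0.1 -0.3 -0.5]
xyz [0.01  0.014 1.022] rot [-0.      0.0004  0.0011]
```

View pics/w11.png

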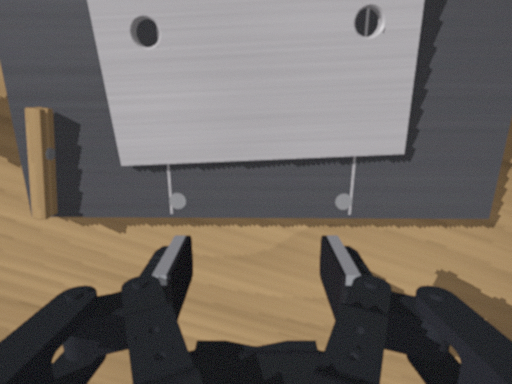

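```bash
python3 -m jog '[{"xyz":[0,0,0.3],"rot":[0,0,0.001],"grip":0.3},{"xyz":[0,0,0.7],"rot":[0,0,0.001],"grip":0.3},{"xyz":[0,0,0.9],"rot":[0,0,0.001],"grip":0.3},{"xyz":[0,0,0.98],"rot":[0,0,0.001],"grip":0.3},{"xyz":[0,0,1],"rot":[0,0,0.001],"grip":0.3},{"xyz":[0,0,1],"rot":[0,0,0.001],"grip":0.3}]'
python3 go.py -86 1 -9 -90
```

```text
time_s: 16.05
ee_pos: [0.4383, -0.0105, -0.0071]
tool_rot: [-3.101, -0.501, 0.002]
wrist_force: [-1.0, 0.4, -0.0]
width: 0.702
t 16.05 bed [-112.7    2.    -7.1] yawrel -89.95 w 0.7 q [-0.02  0.33 -0.68  0.56 -0.    2.8 ] F [-1.   0.4 -0. ]
xyz [0.333 0.013 0.023] rot [-0.0001  0.0005  0.0003]
```

```bash
python3 -m jog '[{"xyz":[0.04,0,0.02],"rot":[0,0,0],"grip":0.3},{"xyz":[0.08,0,0.02],"rot":[0,0,0],"grip":0.3},{"xyz":[0.12,0,0.02],"rot":[0,0,0],"grip":0.3},{"xyz":[0.15,0,0.02],"rot":[0,0,0],"grip":0.3},{"xyz":[0.18,0,0.02],"rot":[0,0,0],"grip":0.3},{"xyz":[0.21,0,0.02],"rot":[0,0,0],"grip":0.3},{"xyz":[0.24,0,0.02],"rot":[0,0,0],"grip":0.3},{"xyz":[0.27,0,0.02],"rot":[0,0,0],"grip":0.3},{"xyz":[0.3,0,0.02],"rot":[0,0,0],"grip":0.3},{"xyz":[0.32,0,0.02],"rot":[0,0,0],"grip":0.3},{"xyz":[0.34,0,0.02],"rot":[0,0,0],"grip":0.3},{"xyz":[0.34,0,0.02],"rot":[0,0,0],"grip":0.3}]'
python3 go.py -71 0 -9 -90
python3 - <<'E'
from plant import robot
import cv2
cv2.imwrite("pics/w12.png",robot.snapshot("wrist"))
t=robot.snapshot("scene")[160:285,170:330]; cv2.imwrite("pics/s12.png",cv2.resize(t,None,fx=4,fy=4,interpolation=2))
E
```

```text
time_s: 17.05
ee_pos: [0.4626, -0.0017, -0.0092]
tool_rot: [-3.1, -0.501, 0.006]
wrist_force: [-4.6, -0.1, 0.6]
width: 0.702
t 17.05 bed [-86.8   2.8  -9.2] yawrel -89.94 w 0.7 q [-0.    0.36 -0.62  0.59  0.    2.82] F [-4.6 -0.1  0.6]
xyz [ 0.198  0.035 -0.003] rot [-0.0005  0.0013  0.0003]
```

View pics/w12.png

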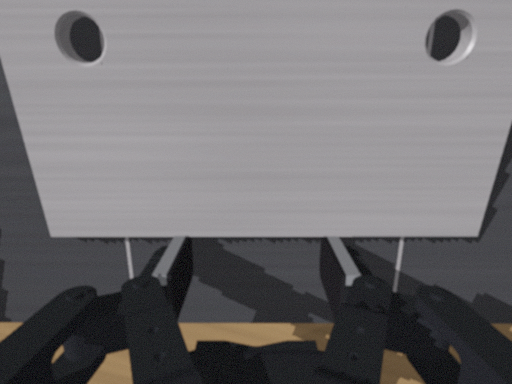

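View pics/s12.png

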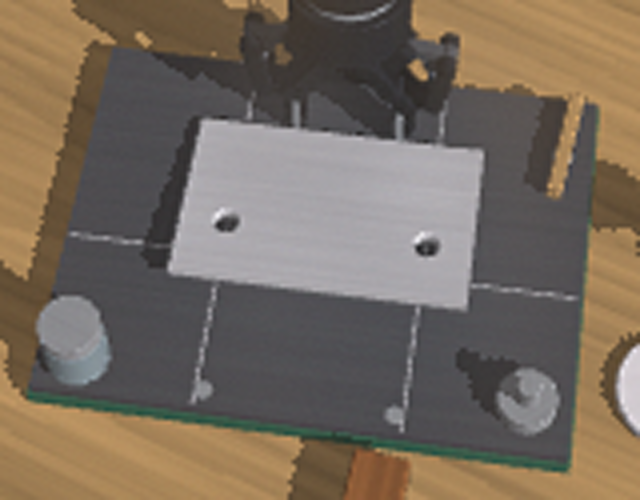

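```bash
python3 -m jog '[{"xyz":[0.03,0,0],"rot":[0,0.001,0],"grip":0.3},{"xyz":[0.05,0,0],"rot":[0,0.001,0],"grip":0.3},{"xyz":[0.07,0,0],"rot":[0,0.001,0],"grip":0.3},{"xyz":[0.09,0,0],"rot":[0,0.001,0],"grip":0.3},{"xyz":[0.11,0,0],"rot":[0,0.001,0],"grip":0.3},{"xyz":[0.13,0,0],"rot":[0,0.001,0],"grip":0.3},{"xyz":[0.15,0,0],"rot":[0,0.001,0],"grip":0.3},{"xyz":[0.15,0,0],"rot":[0,0.001,0],"grip":0.3}]'
python3 go.py -71 0 -9 -90
python3 - <<'E'
from plant import robot
import cv2
cv2.imwrite("pics/w13.png",robot.snapshot("wrist"))
t=robot.snapshot("scene")[160:285,170:330]; cv2.imwrite("pics/s13.png",cv2.resize(t,None,fx=4,fy=4,interpolation=2))
E
```

```text
time_s: 17.82
ee_pos: [0.476, 0.0021, -0.0089]
tool_rot: [-3.1, -0.501, -0.003]
wrist_force: [-0.4, -0.0, 0.1]
width: 0.705
t 17.82 bed [-72.9   2.2  -8.9] yawrel -89.94 w 0.71 q [ 0.    0.38 -0.6   0.59  0.    2.82] F [-0.4 -0.   0.1]
xyz [0.023 0.027 0.001] rot [-0.0002 -0.0007  0.0003]
```

View pics/w13.png

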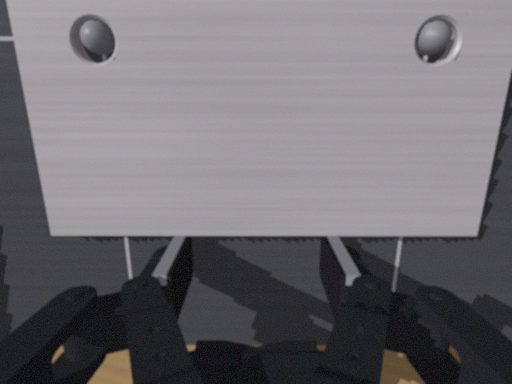

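View pics/s13.png

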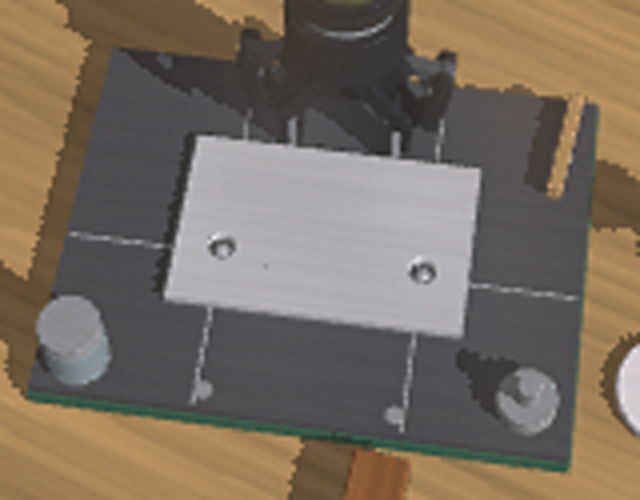

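Both pins now show in the holes: (97,38) and (436,40) in the wrist view, (222,246) and (423,271) in the scene crop. I'll retreat and check.

```bash
python3 -m jog '[{"xyz":[-0.1,0,0],"rot":[0,0,0],"grip":0.3},{"xyz":[-0.25,0,0],"rot":[0,0,0],"grip":0.3},{"xyz":[-0.3,0,-0.3],"rot":[0,0,0],"grip":0.3},{"xyz":[-0.3,0,-0.7],"rot":[0,0,0],"grip":0.3},{"xyz":[-0.3,0,-1],"rot":[0,0,0],"grip":0.3},{"xyz":[-0.3,0,-1],"rot":[0,0,0],"grip":0.3}]'
python3 -m jog '[{"xyz":[-0.3,0,-0.4],"rot":[0,0,0],"grip":0.3},{"xyz":[-0.8,0,-0.8],"rot":[0,0,0],"grip":0.3},{"xyz":[-0.8,0,-1],"rot":[0,0,0],"grip":0.3},{"xyz":[-0.8,0,-1],"rot":[0,0,0],"grip":0.3},{"xyz":[-0.8,0,-1],"rot":[0,0,0],"grip":0.3}]'
python3 - <<'E'
from plant import robot
import cv2
t=robot.snapshot("scene")[160:285,170:330]; cv2.imwrite("pics/s14.png",cv2.resize(t,None,fx=5,fy=4.6 and 5,interpolation=2)[:600])
t=robot.snapshot("top")[95:240,170:330]; cv2.imwrite("pics/t14.png",cv2.resize(t,None,fx=4,fy=4,interpolation=2))
E
```

```text
time_s: 18.42
ee_pos: [0.4563, -0.0057, 0.0754]
tool_rot: [3.101, 0.501, 0.017]
wrist_force: [0.4, -0.4, -0.0]
width: 0.705
time_s: 18.83
ee_pos: [0.3954, -0.0262, 0.1555]
tool_rot: [3.101, 0.5, 0.022]
wrist_force: [0.2, 0.6, -0.8]
width: 0.699
```

View pics/s14.png

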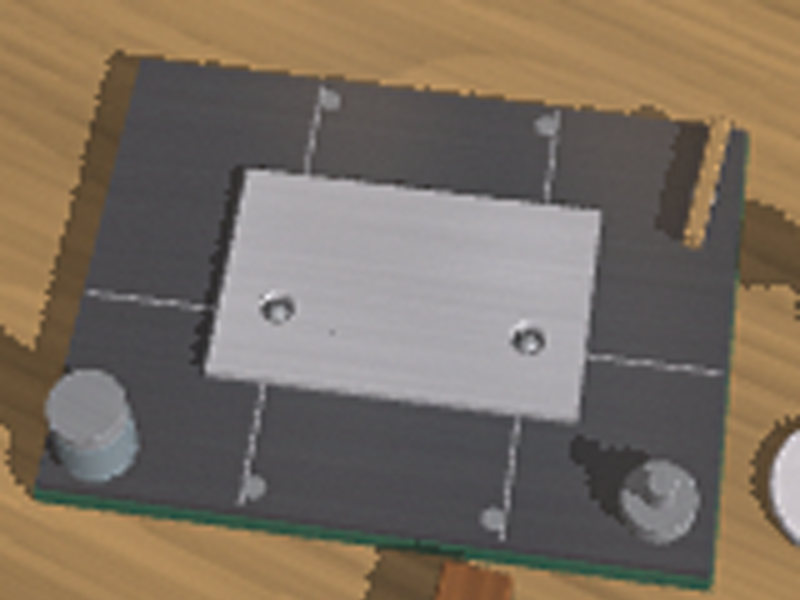

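View pics/t14.png

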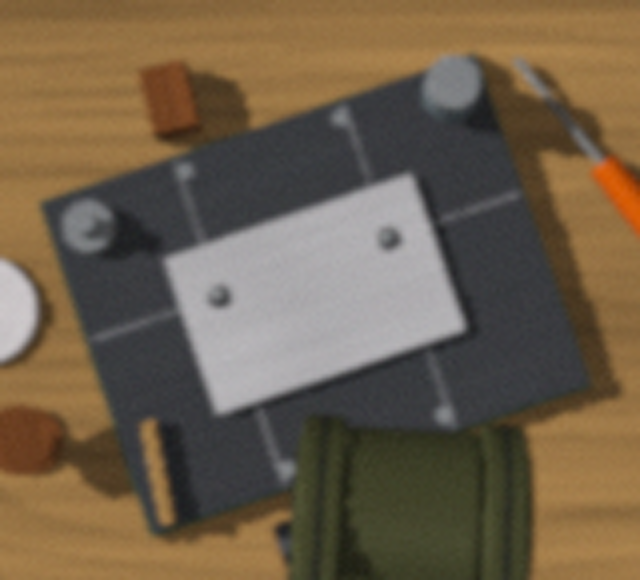

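```bash
python3 - <<'E'
from sfit import *
S=uncrop([(578,420),(207,375),(244,169),(601,210),(528,340),(278,307)],(170,160),5)
T=uncrop([(165,260),(412,175),(467,328),(217,415),(218,295),(389,237)],(170,95))
for obs,b in (({'scene':S},(.5463,.0241,.319)),({'top':T},(.5453,.022,.3186))):
    q=least_squares(fitplate(obs),[.54,.02,.32,.0]); b=np.array(b)
    print(list(obs),(R.from_euler('z',-b[2]).apply([q.x[0]-b[0],q.x[1]-b[1],0])*1e3).round(1),(q.x[2]-b[2]).round(3),'tilt',q.x[3].round(3),abs(q.fun).max().round(2))
E
python3 go.py -70 0 90 -90
```

```text
['scene'] [-1.9 -1.   0. ] 0.007 tilt -0.038 0.62
['top'] [-0.7 -0.3  0. ] 0.001 tilt -0.057 0.67
t 18.93 bed [-158.9    1.2  154. ] yawrel -89.94 w 0.7 q [-0.07  0.06 -0.52  0.98  0.    2.75] F [-0.2  0.4 -0.9]
xyz [1.103 0.014 0.811] rot [ 0.0005 -0.0033  0.0003]
```

```bash
python3 -m jog '[{"xyz":[0.4,0,0],"rot":[0,-0.003,0],"grip":0.3},{"xyz":[0.8,0,0],"rot":[0,-0.003,0],"grip":0.3},{"xyz":[1,0,0],"rot":[0,-0.003,0],"grip":0.3},{"xyz":[1,0,0.2],"rot":[0,-0.003,0],"grip":0.3},{"xyz":[1,0,0.3],"rot":[0,-0.003,0],"grip":0.3},{"xyz":[1,0,0.3],"rot":[0,-0.003,0],"grip":0.3},{"xyz":[1,0,0.3],"rot":[0,-0.003,0],"grip":0.3}]'
python3 go.py -80 0 90 -90
python3 - <<'E'
from plant import robot
import cv2
w=robot.snapshot("wrist");cv2.imwrite("pics/w15.png",w)
cv2.imwrite("pics/w15c.png",cv2.resize(w[0:260,80:430],None,fx=2.25,fy=2.25,interpolation=2))
E
```

```text
time_s: 19.52
ee_pos: [0.4689, -0.0006, 0.1292]
tool_rot: [3.1, 0.501, -0.005]
wrist_force: [-0.4, 0.3, -0.5]
width: 0.702
t 19.52 bed [-80.5   1.8 129.2] yawrel -89.94 w 0.7 q [-0.    0.21 -0.4   0.95 -0.    2.82] F [-0.4  0.3 -0.5]
xyz [0.007 0.023 0.49 ] rot [0.0001 0.001  0.0003]
```

View pics/w15c.png

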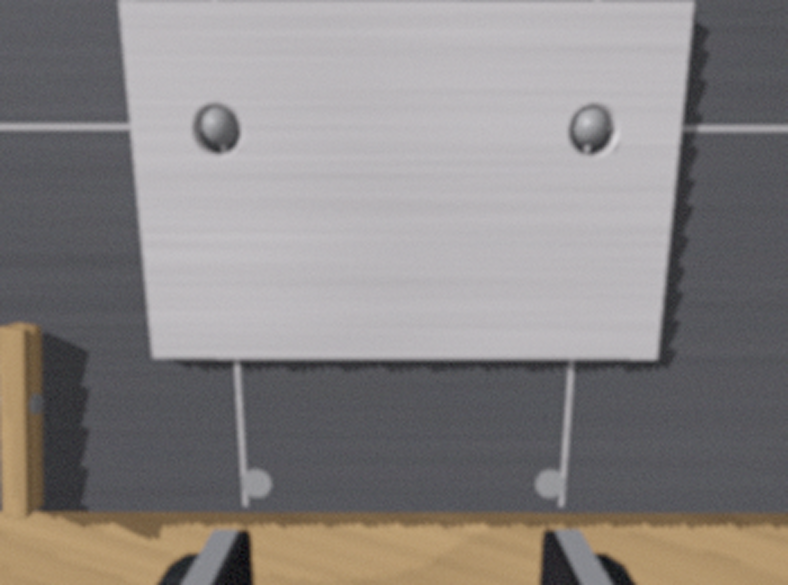

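Run:
```python
from fit import *
s=robot.observe();p=robot.camera_params('wrist');M=p['mount'];Rt=R.from_rotvec(s['tool_rot'])
b=np.array([.5459,.0229,.3195])
def pw(X):
    c=(Rt.inv().apply(X-s['ee_pos'])-M[:3,3])@M[:3,:3]
    return np.c_[p['fx']*c[:,0]/c[:,2]+p['cx'],p['fy']*c[:,1]/c[:,2]+p['cy']]
obs=uncrop([(120,2),(694,2),(658,358),(152,358),(216,128),(592,129)],(80,0),2.25)
q=least_squares(lambda q:(pw(platepts(q)(PX))-obs).ravel(),[.54,.02,.32,0])
# bed from wrist: points
BX=np.array([[20,-160,20],[20,160,20],[-130,0,20]])/1e3
bo=uncrop([(0,127),(130,128),(685,128),(788,129)],(80,0),2.25)
lo=uncrop([(237,362),(245,505)],(80,0),2.25);ro=uncrop([(571,362),(562,505)],(80,0),2.25)
L={'y':([.02,-.17,.02],[.02,.17,.02]),'l':([-.13,.065,.02],[.13,.065,.02]),'r':([-.13,-.065,.02],[.13,-.065,.02])}
def f(bb):
    o=[]
    for k,pts in (('y',bo),('l',lo),('r',ro)):
        a,c=pw(T2(bb,np.array(L[k])));d=(c-a)/np.linalg.norm(c-a);o+=[(x-a)[0]*d[1]-(x-a)[1]*d[0] for x in pts]
    return np.array(o)
B=least_squares(f,b); 
print(B.x.round(4),abs(B.fun).max().round(2),q.x.round(4),abs(q.fun).max().round(2))
print('rel',(R.from_euler('z',-B.x[2]).apply([q.x[0]-B.x[0],q.x[1]-B.x[1],0])*1e3).round(1),(q.x[2]-B.x[2]).round(4))
```

```text
[0.5455 0.0203 0.3184] 0.57 [5.441e-01 1.980e-02 3.193e-01 4.000e-04] 0.98
rel [-1.5 -0.1  0. ] 0.0009
```

```bash
python3 -c "
from plant import robot
print(robot.finish_job())"
```

```text
the job is handed in; nothing more can be done
None
```

The plate is home: both holes have dropped over their pins and it lies flat on the bed. I handed the job in at about 20 s of the 72 s; the hand-in itself reports no verdict.

**How it was done:** I pushed with the fingertips, gripper part-open. The first push was on the plate's right edge, to bring it into line sideways and reduce its turn. The second was square on its near edge, until it dropped. The hand then moved clear. Push forces I read at the wrist stayed below about 5 N.

**Last wrist-camera check:** The plate was within 1.5 mm of home in x and 0.1 mm in y. Its turn was 0.001 rad and its tilt 0.0004 rad, with both pins seen through the holes. In the last pictures the roller, jar, peg, block and the other bystanders in view stood where they had been.

**What failed or disagreed:**
- **First push:** It passed over the plate without moving it. At this opening the fingertips stand about 32 mm behind the stated TCP, so I felt for the bed (6 N contact) and repeated the push lower.
- **Tilt from the other cameras:** The scene and top fits gave −0.04 and −0.06 rad. Before the push, fits using the scene camera also read tilt about 0.05 rad too low, so I went by the wrist fit.
- **Position:** All three fits put the plate within about 2 mm of home.

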